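Reverse the bench pin in its cradle

TASK

One of the two steel cradles on the jeweller's bench holds the wooden bench pin that has a notch in one end; the notch is now at the back stop. Lift the pin out, turn it end for end and lay it fully home in the same cradle, so that the notched end sticks out at the open front for sawing. Leave the un-notched sanding stick in the other cradle where it is.

Things in the scene. Friction and masses are not known exactly. Their poses are not given: they have to be found in the camera images.
- pin: Loose light-wood bench pin, a flat bar 220 long (x) x 40 wide (y) x 18 mm thick (z), about 110 g. Origin at its centre. The +x end has a notch 20 mm wide, 35 mm deep, open to the end; the -x end is solid, with file scars on top. Starts lying home in its cradle, notch towards the back stop; its middle is free to grip across the 40 mm width.
- pin_notch (a point): Point on the pin's centre line in the mouth of the notch: 110 mm from the pin's origin along the pin's +x.
- cradle: Fixed steel cradle of the pin (its twin holds the stick); sizes in mm. Origin on the bench, midway between its saddles. -x: open front; back stop at x 118, 42 high. Base 60 wide, 10 high. Saddles at x -70 to -45 and 45 to 70, gap between clear; floors 36 high, 44 wide, cheeks flare to 56 wide at 49 high. A pin fully home lies flat along x, centre 45 above the origin, 40 sticking out in front.
- stick: Loose sanding stick in the second cradle, a bystander: flat wooden bar 220 long (x) x 36 wide (y) x 16 mm thick (z), part wrapped in dark paper, both ends plain and square. Origin at its centre. Other bystanders, all low and clear of the cradles: a steel block, a hammer, a small tray with rings.
Not all that is in view belongs to the job. Leave any pink look-alike of the cradle alone. What is shaped like the pin but red is not meant.

How it is judged:
By the outcome, as a careful person would: the job done as asked, in the order asked, and still so for the second after the job is handed in, with the robot touching nothing.
It also fails if it takes over 42 s, if anything falls off the work surface, if the arm or the gripper's body presses on something with over 40 N, if the wrist force passes 120 N, or if a joint passes its speed limit or range.

ROBOT

A 7-joint arm with a two-finger parallel gripper is mounted at the origin on the work surface. World frame = base frame: x ahead of the robot, y to its left, z up, the work surface at z = 0. Lengths are in mm, angles in rad, forces in N, time in s.
With the tool pointing down it reaches from about 425 to 975 mm from the base axis. Payload 16.7 kg.
Tool frame: the origin (TCP) lies midway between the tips of the shut fingers; the grasp point (between the pads) lies behind it (r.grip_depth is the z of the grasp point in the tool frame, in mm); z points along the fingers, y is the line along which they close (so a half turn about z gives the same grasp; the last joint's range is limited). The gripper opens to 85 mm and grips with 20 to 120 N. Pads are 22 mm wide; open, the fingers measure 114 mm over their backs; the gripper's body (76 mm by 85 mm) begins 54 mm behind the grasp point. The pads swing forward as they close: fully open they stand 13 mm farther back than shut.
Start: joints at [0.965, 0.426, 0.074, 1.606, -0.034, 1.111, -0.067], TCP at [297.693, -605.767, 206.602] pointing down, gripper open.
Joint ranges: [-2.85, 2.85], [-0.5, 2.14], [-1.23, 1.37], [0.21, 2.46], [-1.02, 4.16], [0.16, 2.05], [-2.73, 2.73]. Speed limits (rad/s): [1.89, 1.89, 2.39, 2.39, 3.01, 3.01, 3.01].

INTERFACE

Orientations are given as a unit quaternion [x, y, z, w].
In Python, from bench import r gives the robot as it stands. The module is installed in compiled form; this text tells all that it offers. Calls block until the motion is done:
- r.movep(position, orientation): joint-space move of the TCP to a pose.
- r.move_linear(position, ori=None, feed=150): straight line of the TCP; ori=None keeps the orientation; feed is the mean speed in mm/s.
- r.move_j(angles): joint-space move.
- r.command_gripper(opening, grasp_force=None): opening from 0.0 (shut) to 1.0 (fully open); grasp_force is the grip in N (None keeps the last); returns when the fingers have stopped.
- r.dwell(seconds).
- r.solve_ik(position, orientation): joint angles nearest the present ones, or None.
- r.read_state(): the state.
- r.snapshot(name): name is "scene" or "side" or "wrist"; returns the picture (384x512x3 uint8, red, green, blue); there is no depth.
- r.get_calibration(name): a dict with "intrinsics" (3x3 intrinsics, pixels), "T" (4x4, takes a point from camera to world coordinates). Camera axes: x right, y up, looking along -z (the intrinsics and any distortion apply to the point x, -y, -z); pixel columns grow to the right and rows downward; lengths in mm; the calibration is good to about 2 mm. A picture is of the moment at which its call begins: read the wrist's pose just before it. get_calibration takes no time and is no camera call; for the wrist camera it gives the pose at the moment of the call.
A pose or a line that the arm cannot do raises r.PlanningError and nothing moves.
- r.job_done(): hands the job in; it is judged then, once.
Trained networks look in the newest picture that a camera, given by its name, has taken for a name from the list of things; names that differ only in an ending like _2 or _b are one class to them, and where a whole thing is asked for, a point or a joint stands for the part that bears it (a point fixed in the world has none). Each returns a list of dicts, best first, with "confidence" (0 to 1); they miss things now and then, are a little off and sometimes report something else, mostly with a low value. They report only what shows in the picture. A call takes as long as a camera call. They do not tell look-alikes from the thing itself.
- r.look_for(query, camera): "extent" ([left, top, right, bottom] in pixels, round what is visible of it).
The state is a dict: "time_s": time; "qpos": joint angles; "dq": joint speeds; "joint_efforts": joint torques, N m; "eef_pos": TCP position; "tool_rot": TCP orientation; "force": force on the tool from outside, world axes, zero at the start; "moment": the same for the moment, N m; "opening": opening from 0.0 (shut) to 1.0 (fully open); "grip_force": force on a finger pad.
Only numpy, scipy, OpenCV 4.12 (cv2) and the standard library are available. Lean on these libraries where they do the work, as an engineer would, in place of code of your own. Each camera call takes 0.05 s, during which the arm holds its last target. There are 200 camera calls.

## Working session

There is one attempt and no reset: what is moved stays moved. The work goes in short steps, each a Python script; the robot and the scene stay as the last script left them, time stands still between calls to the robot, and variables do not carry over. Pictures are saved under pics/ and viewed, at most 10 in all, crops included, and the job is handed in when it is done.

```bash
mkdir -p pics
python3 - <<'E'
from bench import r
import cv2,numpy as np
ims=[]
for c in ("scene","side"):
    im=r.snapshot(c); cv2.imwrite(f"pics/{c}0.png",im[:,:,::-1]); ims.append(im)
    for q in ("pin","cradle","stick","pin_notch"):
        print(c,q,[(round(d["confidence"],2),np.round(d["extent"]).tolist()) for d in r.look_for(q,c)])
    k=r.get_calibration(c);print({a:np.round(b,3).tolist() if not isinstance(b,(str,type(None))) else b for a,b in k.items()})
s=r.read_state();print(s["time_s"],s["tool_rot"],r.grip_depth)
E
```

```text
scene pin [(0.96, [367.0, 197.0, 448.0, 249.0]), (0.91, [214.0, 211.0, 294.0, 264.0])]
scene cradle [(0.93, [208.0, 218.0, 284.0, 280.0]), (0.63, [266.0, 167.0, 329.0, 212.0])]
scene stick [(0.63, [154.0, 156.0, 208.0, 201.0])]
scene pin_notch [(0.87, [365.0, 199.0, 445.0, 250.0]), (0.77, [216.0, 215.0, 295.0, 262.0])]
{'intrinsics': [[408.635, 0.0, 252.329], [0.0, 408.635, 192.937], [0.0, 0.0, 1.0]], 'T': [[-0.696, -0.462, 0.55, 1117.086], [0.718, -0.427, 0.549, 711.552], [-0.018, 0.777, 0.629, 774.43], [0.0, 0.0, 0.0, 1.0]]}
side pin [(0.91, [141.0, 297.0, 249.0, 369.0]), (0.87, [170.0, 164.0, 221.0, 210.0])]
side cradle [(0.91, [167.0, 165.0, 216.0, 214.0]), (0.62, [237.0, 196.0, 307.0, 267.0])]
side stick [(0.68, [261.0, 128.0, 321.0, 162.0])]
side pin_notch [(0.93, [140.0, 292.0, 249.0, 371.0]), (0.68, [171.0, 161.0, 221.0, 210.0])]
{'intrinsics': [[368.219, 0.0, 251.255], [0.0, 368.219, 185.166], [0.0, 0.0, 1.0]], 'T': [[-0.662, 0.483, -0.573, -93.605], [-0.749, -0.407, 0.522, 614.68], [0.019, 0.775, 0.631, 683.604], [0.0, 0.0, 0.0, 1.0]]}
0.5 [ 9.74038128e-01  2.26384007e-01 -1.93977772e-05 -7.64930463e-05] -18.700000000000003
```

View pics/scene0.png

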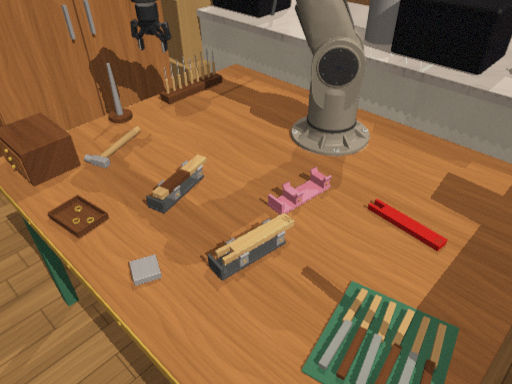

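View pics/side0.png

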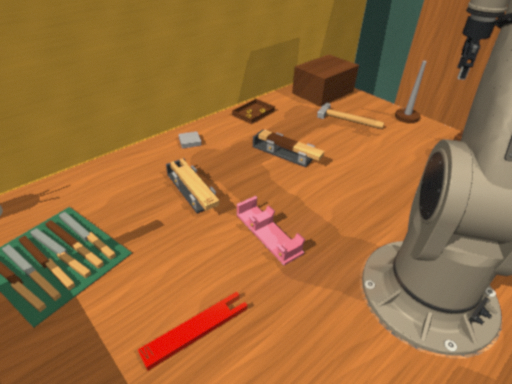

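The pin candidates in the scene view are the light bar at (252,238) in a grey cradle, the dark-wrapped bar at (178,182), which is the stick, and the red bar at (408,222), which is the decoy. The light bar fits. The pink cradle at (300,190) is also a decoy. I'll confirm in an enlarged crop and locate the pin by triangulation.

```bash
python3 - <<'E'
import cv2,numpy as np
a=cv2.imread("pics/scene0.png")[205:285,200:300];b=cv2.imread("pics/side0.png")[155:220,155:230]
a=cv2.resize(a,(450,360),interpolation=cv2.INTER_CUBIC);b=cv2.resize(b,(345,299),interpolation=cv2.INTER_CUBIC)
o=np.zeros((360,800,3),np.uint8);o[:,:450]=a;o[:299,455:]=b;cv2.imwrite("pics/crop.png",o)
E
cat > h.py <<'E'
from bench import r
import cv2,numpy as np
from scipy.spatial.transform import Rotation as R
def ray(cal,uv):
    K=np.array(cal["intrinsics"]);T=np.array(cal["T"])
    d=np.linalg.inv(K)@[uv[0],uv[1],1]; d=T[:3,:3]@[d[0],-d[1],-d[2]]
    return T[:3,3],d
def at_z(cal,uv,z):
    o,d=ray(cal,uv);return o+d*(z-o[2])/d[2]
def proj(cal,P):
    K=np.array(cal["intrinsics"]);T=np.array(cal["T"])
    p=(np.atleast_2d(P)-T[:3,3])@T[:3,:3]; p=p*[1,-1,-1]; q=p@K.T
    return q[:,:2]/q[:,2:]
E
python3 - <<'E'
from h import *
for c,uv in (("scene",(252,238)),("side",(192,184))): print(at_z(r.get_calibration(c),uv,54))
E
```

```text
[614.11430131 204.76472004  54.        ]
[585.00362638 213.12372061  54.        ]
```

View pics/crop.png

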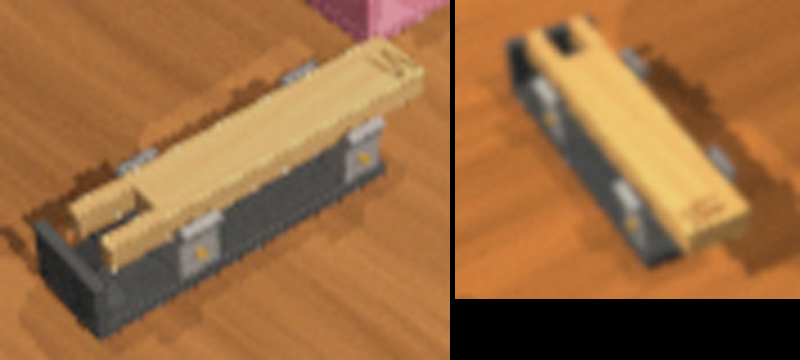

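The crop confirms it: the light bar has its notch (at about (219,254) in the scene picture) at the back stop and file scars at the open front (about (289,217)). Next is a wrist view from above.

Run:
```python
from h import *
c=r.get_calibration("scene")
P=[at_z(c,u,54) for u in ((215.6,251),(222.9,258.3),(283.3,213.2),(294,220.1))]
print(np.round(P,1))
n=(P[0]+P[1])/2;s=(P[2]+P[3])/2;ctr=(n+s)/2;d=(n-s)[:2];yaw=np.arctan2(d[1],d[0]);print(ctr,np.degrees(yaw),np.linalg.norm(d))
st=r.read_state();Tc=np.array(r.get_calibration("wrist")["T"]);Rt=R.from_quat(st["tool_rot"]).as_matrix()
print("cam in tool",np.round(Rt.T@(Tc[:3,3]-st["eef_pos"]),1),np.round(Rt.T@Tc[:3,:3],2).tolist())
# tool down, tool x along yaw + {0,pi}; reachable both?
for a in (0,90,180,270):
    q=(R.from_euler("z",yaw+np.radians(a))*R.from_euler("x",np.pi)).as_quat()
    for z in (60,300):
        k=r.solve_ik([ctr[0],ctr[1],z],q);print(a,z,None if k is None else np.round(k,2))
```

```text
[[704.7 171.4  54. ]
 [708.5 201.3  54. ]
 [492.1 201.4  54. ]
 [493.6 239.   54. ]]
[599.73163432 203.28055924  54.        ] -9.004377194683247 216.44462699059886
cam in tool [  68.5   -0.6 -167. ] [[-0.0, 0.96, 0.27], [1.0, 0.0, 0.0], [0.0, 0.27, -0.96]]
0 60 [-0.13  0.55 -0.4   1.8   0.27  0.85 -2.38]
0 300 [ 0.05  0.35 -0.63  1.56  0.21  1.3  -2.33]
90 60 [ 0.05  0.6  -0.64  1.79  0.44  0.9  -0.95]
90 300 [ 0.09  0.37 -0.69  1.56  0.24  1.31 -0.78]
180 60 [ 0.1   0.62 -0.72  1.78  0.5   0.93  0.58]
180 300 [ 0.13  0.38 -0.74  1.55  0.26  1.31  0.77]
270 60 [ 0.29  0.75 -1.03  1.77  0.74  1.06  1.97]
270 300 [ 0.31  0.46 -1.03  1.54  0.4   1.36  2.23]
```

Run:
```python
from h import *
ctr=np.array([599.7,203.3]);yaw=np.radians(-9)
q=(R.from_euler("z",yaw+np.pi)*R.from_euler("x",np.pi)).as_quat()
u=-np.array([np.cos(yaw),np.sin(yaw)])
s=r.read_state()
r.move_linear([s["eef_pos"][0],s["eef_pos"][1],320],feed=300)
r.movep([*(ctr+28*u),260],q)
print(r.read_state()["time_s"])
c=r.get_calibration("wrist");im=r.snapshot("wrist")
np.savez("w0.npz",K=c["intrinsics"],T=c["T"])
cv2.imwrite("pics/w0.png",im[:,:,::-1])
print([(d["confidence"],np.round(d["extent"],1).tolist()) for d in r.look_for("pin","wrist")],[(d["confidence"],np.round(d["extent"],1).tolist()) for d in r.look_for("pin_notch","wrist")])
print(r.read_state()["time_s"],r.read_state()["eef_pos"])
```

```text
4.0417
[(0.68, [238.3, 92.1, 275.1, 255.5])] [(0.62, [241.7, 94.4, 270.2, 256.0])]
4.1917 [572.25378237 207.20936495 259.95102993]
```

View pics/w0.png

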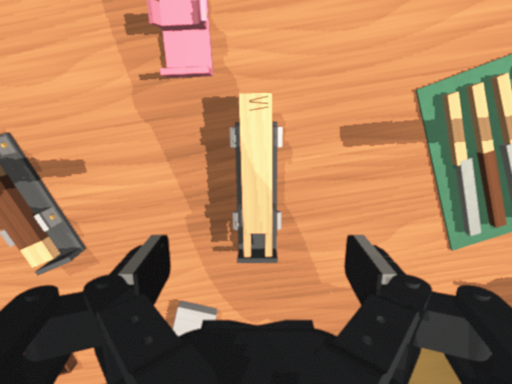

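The wrist view shows the pin lying at columns 239–272 and rows 93–257. The scars are at the top (front), the notch is at (258,240), and the back stop is at row 260. I'll segment it and fit in the metric plane z=54.

```bash
cat > seg.py <<'E'
from h import *
def fit(png,cal,box,z=54):
    im=cv2.imread(png);l,t,rr,b=box
    hsv=cv2.cvtColor(im,cv2.COLOR_BGR2HSV)
    m=cv2.inRange(hsv,(15,60,170),(35,150,255));k=np.zeros_like(m);k[t:b,l:rr]=m[t:b,l:rr]
    k=cv2.morphologyEx(k,cv2.MORPH_OPEN,np.ones((3,3)))
    cs,_=cv2.findContours(k,cv2.RETR_EXTERNAL,cv2.CHAIN_APPROX_NONE);c=max(cs,key=cv2.contourArea)[:,0,:].astype(float)
    W=np.array([at_z(cal,p,z)[:2] for p in c],np.float32)
    return W,cv2.minAreaRect(W),c,k
E
python3 - <<'E'
from seg import *
f=np.load("w0.npz");cal={"intrinsics":f["K"],"T":f["T"]}
W,rect,c,k=fit("pics/w0.png",cal,(225,80,290,262))
print(rect,c.min(0),c.max(0))
print(np.round(cv2.boxPoints(rect),1).tolist(), cv2.boundingRect(k))
im=cv2.imread("pics/w0.png");print(im[150,240:276:3,::-1].tolist())
E
```

```text
((596.9524536132812, 203.21499633789062), (40.91179656982422, 219.86529541015625), 81.61393737792969) [239.  92.] [272. 256.]
[[485.20001220703125, 199.0], [702.7000122070312, 166.89999389648438], [708.7000122070312, 207.39999389648438], [491.20001220703125, 239.5]] (239, 92, 34, 165)
[[178, 136, 97], [252, 222, 153], [251, 226, 157], [252, 233, 164], [252, 234, 165], [252, 242, 176], [252, 239, 172], [252, 237, 168], [252, 238, 171], [252, 241, 174], [254, 244, 176], [109, 103, 94]]
```

The fit is 220 × 41 mm, as it should be. Its centre is (597,203) and its yaw is −8.4°. I'll enlarge the crop to get the cradle's own pose from its saddles, by overlaying the model.

```bash
cat > ov.py <<'E'
from seg import *
def overlay(png,cal,x,y,yaw,box,out,s):
    im=cv2.imread(png);l,t,rr,b=box
    o=cv2.resize(im[t:b,l:rr],None,fx=s,fy=s,interpolation=cv2.INTER_CUBIC)
    M=R.from_euler("z",yaw).as_matrix()
    def rect(x0,x1,w,z,col):
        P=np.array([[x0,-w,z],[x1,-w,z],[x1,w,z],[x0,w,z]])@M.T+[x,y,0]
        p=(proj(cal,P)-[l,t]+.5)*s-.5
        cv2.polylines(o,[np.round(p).astype(int)],True,col,1)
    rect(-70,-45,28,49,(0,0,255));rect(45,70,28,49,(0,0,255));rect(-110,110,20,54,(255,0,0));rect(118,118.1,30,42,(0,255,0))
    cv2.imwrite(out,o)
E
python3 - <<'E'
from ov import *
f=np.load("w0.npz");cal={"intrinsics":f["K"],"T":f["T"]}
W,rect,c,k=fit("pics/w0.png",cal,(225,80,290,262))
# robust yaw from long edges
ax=np.array([np.cos(np.radians(-8.4)),np.sin(np.radians(-8.4))]);D=W-np.array(rect[0]);a=D@ax;t=D@[-ax[1],ax[0]]
for sg in (-1,1):
    m=(sg*t>14)&(abs(a)<95);p=np.polyfit(a[m],t[m],1);print(-8.4+np.degrees(p[0]),p[1])
overlay("pics/w0.png",cal,597,203.2,np.radians(-8.4),(220,85,295,270),"pics/ov.png",3.2*1)
E
python3 -c "
import cv2;im=cv2.imread('pics/ov.png');print(im.shape)"
```

```text
-8.10845963050901 -19.23022874933882
-8.6286667274218 20.29177539321642
(592, 240, 3)
```

View pics/ov.png

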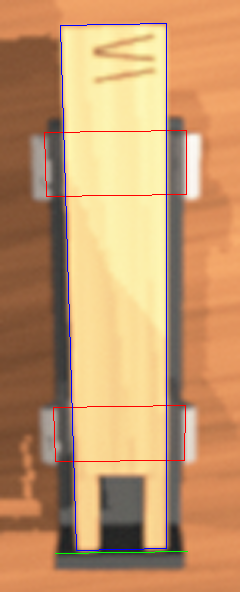

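The overlay fits the saddles and stop to about 1 mm, and the saddles suggest a yaw nearer −8.7°. The pin is centred in the cradle, so I'll grasp, lift and turn it.

```bash
cat >> h.py <<'E'
C=np.array([597.0,203.2]);YAW=np.radians(-8.7)
def Q(a): return (R.from_euler("z",YAW+np.radians(a))*R.from_euler("x",np.pi)).as_quat()
def st(m):
    s=r.read_state();print(m,round(s["time_s"],2),np.round(s["eef_pos"],1),"F",np.round(s["force"],1),"M",np.round(s["moment"],2),"op",round(s["opening"],3),"g",round(s["grip_force"],1))
E
python3 - <<'E'
from h import *
r.movep([*C,130],Q(180));st("above")
r.move_linear([*C,24],feed=120);st("down")
r.command_gripper(0.2,60);st("grip")
r.move_linear([*C,60],feed=80);st("lift")
r.move_linear([*C,190],feed=200)
r.movep([*C,190],Q(0));st("turned")
c=r.get_calibration("side");im=r.snapshot("side");cv2.imwrite("pics/s1.png",cv2.resize(im[100:250,110:310,::-1],None,fx=3,fy=3))
E
```

```text
above 4.78 [597.2 203.9 131.1] F [0.2 0.3 0.9] M [0.03 0.01 0.02] op 0.996 g 0.0
down 5.82 [597.5 203.5  24.8] F [-0.  -0.2 -0.3] M [-0.01 -0.02 -0.02] op 0.999 g 0.0
grip 6.34 [597.3 203.2  24.8] F [-2.4 -1.4  9.3] M [-0.45  0.58  0.01] op 0.441 g 58.9
lift 6.94 [597.1 203.   60.2] F [-0.1 -0.8 -1.9] M [-0.   -0.02  0.02] op 0.433 g 60.2
turned 10.29 [596.9 203.2 189.8] F [ 0.3  0.6 -1.3] M [ 0.04  0.03 -0.03] op 0.43 g 60.3
```

View pics/s1.png

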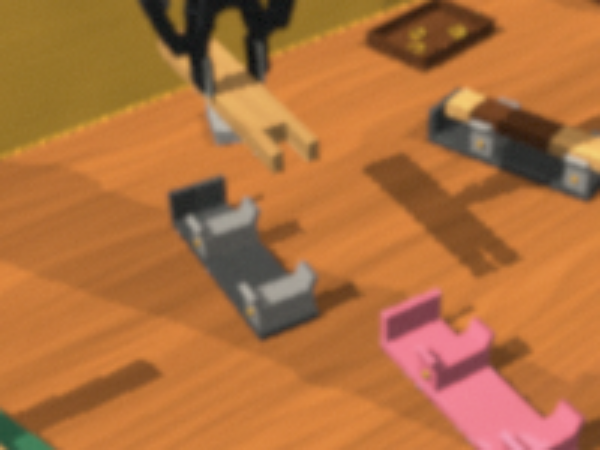

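The pin is held level with its notch now towards the open front (crop (290,145)), and the cradle below is empty. I'll lower it in steps, watching the force.

Run:
```python
from h import *
r.move_linear([*C,50],feed=150);st("50")
for z in (42,36,31,28,26,25):
    r.move_linear([*C,z],feed=40);st(z)
    f=np.array(r.read_state()["force"])
    if np.linalg.norm(f)>15: break
```

```text
50 11.43 [597.6 203.4  50.9] F [ 0.8 -0.4 -2.1] M [-0.01 -0.06  0.03] op 0.438 g 60.3
42 11.78 [596.9 203.2  41.9] F [-0.1 -0.5 -1. ] M [-0.06  0.07 -0.  ] op 0.432 g 60.3
36 12.07 [596.8 203.2  35.7] F [ 0.4  0.6 -1.2] M [ 0.01 -0.01  0.02] op 0.432 g 60.3
31 12.35 [596.8 203.1  30.7] F [ 0.3  0.4 -1. ] M [0.03 0.02 0.03] op 0.437 g 60.3
28 12.6 [596.9 203.2  27.8] F [-0.4 -0.3 -0.7] M [-0.01  0.01 -0.01] op 0.438 g 60.3
26 12.85 [596.9 203.2  25.9] F [ 1.3  0.3 -1.2] M [-0.02  0.08 -0.01] op 0.433 g 60.3
25 13.1 [597.  203.2  25. ] F [ 0.6  0.8 -1.1] M [-0.02  0.01  0.03] op 0.44 g 60.3
```

Run:
```python
from h import *
for z in (24.4,23.8,23.2,22.6,22,21):
    r.move_linear([*C,z],feed=20);st(z)
    if r.read_state()["force"][2]>4: break
r.command_gripper(0.75);st("open")
z=r.read_state()["eef_pos"][2]
r.move_linear([*C,110],feed=150)
u=np.array([np.cos(YAW),np.sin(YAW)])
r.movep([*(C-28*u),260],Q(180));st("up")
c=r.get_calibration("wrist");im=r.snapshot("wrist");np.savez("w1.npz",K=c["intrinsics"],T=c["T"])
cv2.imwrite("pics/w1.png",im[:,:,::-1])
im=r.snapshot("side");cv2.imwrite("pics/s2.png",im[:,:,::-1])
im=r.snapshot("scene");cv2.imwrite("pics/c2.png",im[:,:,::-1])
from ov import *
W,rect,cc,k=fit("pics/w1.png",c,(225,80,290,262));print(rect,cc.min(0),cc.max(0))
overlay("pics/w1.png",c,*C,YAW,(220,85,295,270),"pics/ov2.png",3.2)
a=cv2.resize(cv2.imread("pics/c2.png")[205:285,200:300],(400,320),interpolation=cv2.INTER_CUBIC)
b=cv2.imread("pics/ov2.png");o=np.zeros((600,800,3),np.uint8);o[:b.shape[0],:b.shape[1]]=b;o[:320,300:700]=a
s=cv2.resize(cv2.imread("pics/s2.png")[155:220,155:230],(300,260),interpolation=cv2.INTER_CUBIC);o[330:590,300:600]=s
cv2.imwrite("pics/fin.png",o)
```

```text
24.4 13.35 [597.1 203.2  24.8] F [-1.9 -1.   4.8] M [-0.26  0.53 -0.06] op 0.435 g 61.2
open 13.72 [597.  203.2  24.4] F [-0.1  0.8  0.1] M [-0.01 -0.08  0.04] op 0.748 g 0.0
up 17.03 [569.3 207.4 259.8] F [-0.3  0.5  0.6] M [-0.    0.01 -0.02] op 0.75 g 0.0
((596.9832763671875, 204.76040649414062), (40.79533386230469, 219.46994018554688), 81.46491241455078) [241.  95.] [273. 258.]
```

View pics/fin.png

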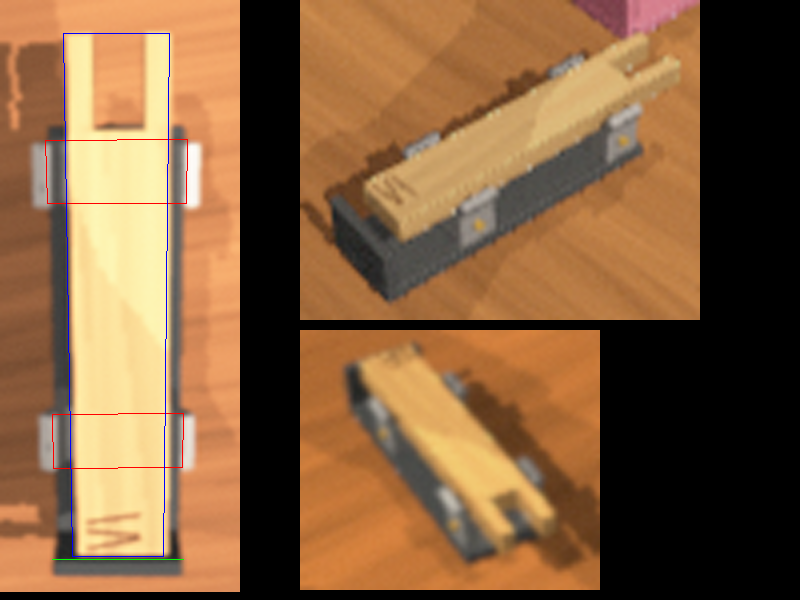

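The notched end now sticks out at the front (overlay top, (115,80)) and the scarred end is at the back stop. The pin lies between the cheeks with the same overhang as before (110 px past the saddle). Contact came at the same height as at pick-up, so it is fully home.

```bash
python3 -c "
from bench import r
print(r.job_done())"
```

```text
the job is handed in; nothing more can be done
None
```

The pin is turned end for end and lies home in its own cradle with the notch out at the open front; the stick was not touched, and I handed the job in at about 17 s.

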